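Test a track contact on the model railway

TASK

The tank wagon is parked over the sprung contact stud in the middle of the plank crossing: roll it along the track until it is fully home against the buffer stop, and leave it there. Then take the test probe out of its slanted holder and, holding it upright with its steel tip on the stud, gently press the stud about half way down, never hard against its bottom. Finish while still holding the probe there, steady; do not disturb the van, the paint jar or the brick hut.

Things in the scene. Friction and masses are not known exactly. Their poses are not given: they have to be found in the camera images.
- module: Fixed plywood base with grass, 140 (its x) x 400 (its y, from -150 to +250) x 20 mm. Origin on the table, straight below the stud. Main track along y at x = 0, rails 18 mm apart, tops 30 mm above the table; empty second track at x = +47 mm. Brown plank crossing around the stud, 75 x 58 mm, top 29 mm high. Buffer stop (dark beam, 50 mm high) at y = +243 mm.
- stud_top (a point): Centre of the top of the contact stud: upright steel pin, 12 mm diameter, between the main track's rails in the middle of the plank crossing; at first hidden from above by the wagon. Its top is 34 mm above the table and sinks as it is pressed.
- stud (a joint): How far the stud is pressed down, in m: 0 = up, 0.008 = at the bottom. Spring about 450 N/m, preload about 0.3 N: 4 mm (half way) takes about 2 N, the bottom is reached at about 3.9 N.
- wagon (a joint): Wagon's position along the track, m; it only rolls along the module's y axis. 0.185 = fully home against the buffer stop (towards +y). Rolling takes about 1 N; it stays where it is left. At value q its middle is at y = q - 0.020 in the module's frame, so it starts over the stud.
- wagon_mid (a point): Middle of the tank wagon on the tank's axis, 64 mm above the table. White lying tank, diameter 34, length 130 mm (along the module's y), on a dark frame 150 mm long over buffers, 30 mm wide. Tank top 81 mm above the table; filler cap, 16 mm wide, to 86 mm. It can be pinched across the tank from above (TCP at the axis, clear of the rails) or pushed at its end.
- holder: Fixed holder: dark base plate 130 (its x) x 60 x 10 mm with a slanted square aluminium sleeve, 27 mm outside, 19 mm inside. Origin under the plate's middle. The sleeve leans 0.5 rad (29 degrees) from vertical towards the holder's -x (roughly towards the robot); its open upper end is about 120 mm above the table at its highest.
- probe: Loose test probe, about 70 g, 174 mm long: black square handle 16 x 16 mm from 35 to 170 mm above the tip; below it a round-ended steel pin, diameter 6. Origin at the tip's end, z from tip to handle end, x and y square to the handle. It starts tip down in the sleeve, leaning with it, y level and parallel to the holder's y; covered up to 100 mm from the tip; draw it out along z.
- probe_grip (a point): Point on the probe's axis 135 mm from the tip, in the middle of the free part of the handle: the place to grip it, with the fingers closing along the probe's y axis.
- van: Bystander: loose white model van, 85 mm long, 28 mm wide, 40 mm high; origin under its middle. Leave it alone.
- paint_jar: Bystander: loose small glass jar with a white cap, 44 mm in diameter, 55 mm high; origin under its middle. Leave it alone.
- brick_hut: Bystander: loose model brick hut, 76 x 96 mm, 79 mm high; origin under its middle. Leave it alone.
Mind the look-alikes: they are no part of the job. There is more than one size of the holder; the job needs the middle-sized.

How it is judged:
By the outcome, as a careful person would: the job done as asked, in the order asked, and still so for the second after the job is handed in, while the arm keeps its last pose, push and grip.
It also fails if it takes over 58 s, if anything falls off the work surface, if the arm or the gripper's body presses on something with over 40 N, if the wrist force passes 120 N, or if a joint passes its speed limit or range.

ROBOT

A 6-joint arm with a two-finger parallel gripper is mounted at the origin on the work surface. World frame = base frame: x ahead of the robot, y to its left, z up, the work surface at z = 0. Lengths are in mm, angles in rad, forces in N, time in s.
With the tool pointing down it reaches from about 325 to 875 mm from the base axis. Payload 4.4 kg.
Tool frame: the origin (TCP) lies between the finger pads, 19 mm behind the fingertips; this is the grasp point; z points along the fingers, y is the line along which they close (so a half turn about z gives the same grasp; the last joint's range is limited). The gripper opens to 85 mm and grips with 20 to 120 N. Pads are 22 mm wide; open, the fingers measure 114 mm over their backs; the gripper's body (76 mm by 85 mm) begins 54 mm behind the grasp point. The pads swing forward as they close: fully open they stand 13 mm farther back than shut.
Start: joints at [-1.393, 0.207, 1.542, -0, 1.393, -0.15], TCP at [185.66, -544.204, 249.982] pointing down, gripper open.
Joint ranges: [-2.73, 2.73], [-0.86, 2.22], [0.23, 2.46], [-1.11, 4.25], [0.08, 2.63], [-2.82, 2.82]. Speed limits (rad/s): [2.79, 2.79, 3.14, 3.14, 3.14, 3.14].

INTERFACE

Orientations are given as a 3x3 rotation matrix whose columns are the frame's x, y, z axes.
In Python, from plant import ctrl, sensors, optics gives the robot as it stands. Calls block until the motion is done:
- ctrl.move_ptp(position, orientation): joint-space move of the TCP to a pose.
- ctrl.move_l(position, rot=None, vel=150, threshold=None): straight line of the TCP; rot=None keeps the orientation; vel is the mean speed in mm/s. With threshold (N) it stops when the force on the tool has changed by that much, and returns True; else False.
- ctrl.set_joints(angles): joint-space move.
- ctrl.gripper_to(opening, force=None): finger opening in mm; force is the grip in N (None keeps the last); returns when the fingers have stopped.
- ctrl.hold(seconds).
- ctrl.solve_ik(position, orientation): joint angles nearest the present ones, or None.
- sensors.read_state(): the state.
- optics.grab_frame(name): name is "scene" or "top" or "wrist"; returns (picture, depth): 384x512x3 uint8, red, green, blue; 384x512 float32, mm along the optical axis (not along the pixel's ray), 0 where there is no reading.
- optics.camera_params(name): a dict with "mtx" (3x3 intrinsics, pixels), "R" (3x3) and "t" (3): a world point X has camera coordinates R X + t; the wrist camera has in their place "T_tool_cam" (4x4, takes a point from camera to tool coordinates, whose origin is the TCP and whose axes are the flange's). Camera axes: x right, y down, z forward; pixel columns grow to the right and rows downward; lengths in mm; the calibration is good to about 2 mm. A picture is of the moment at which its call begins: read the wrist's pose just before it. camera_params takes no time and is no camera call.
A pose or a line that the arm cannot do raises ctrl.MotionError and nothing moves.
- ctrl.finish_job(): hands the job in; it is judged then, once.
The state is a dict: "t": time; "q": joint angles; "qvel": joint speeds; "tau": joint torques, N m; "eef_pos": TCP position; "eef_rot": TCP orientation; "force": force on the tool from outside, world axes, zero at the start; "wrist_torque": the same for the moment, N m; "grip_width": finger opening in mm; "grasp_force": force on a finger pad.
Only numpy, scipy, OpenCV 4.12 (cv2) and the standard library are available. Lean on these libraries where they do the work, as an engineer would, in place of code of your own. Each camera call takes 0.05 s, during which the arm holds its last target. There are 200 camera calls.

## Working session

There is one attempt and no reset: what is moved stays moved. The work goes in short steps, each a Python script; the robot and the scene stay as the last script left them, time stands still between calls to the robot, and variables do not carry over. Pictures are saved under pics/ and viewed, at most 10 in all, crops included, and the job is handed in when it is done.

```bash
mkdir -p pics
cat > h.py <<'E'
import numpy as np, cv2
from plant import ctrl, sensors, optics
def cam(name):
    p=optics.camera_params(name); K=np.array(p["mtx"],float)
    if "R" in p: return K,np.array(p["R"]),np.array(p["t"]).ravel()
    s=sensors.read_state(); T=np.array(p["T_tool_cam"]); Rw=np.array(s["eef_rot"])
    Rc=Rw@T[:3,:3]; c=Rw@T[:3,3]+np.array(s["eef_pos"])
    return K,Rc.T,-Rc.T@c
def grab(name,tag):
    K,R,t=cam(name); im,d=optics.grab_frame(name)
    cv2.imwrite(f"pics/{tag}.png",im[:,:,::-1]); np.savez(f"pics/{tag}.npz",im=im,d=d,K=K,R=R,t=t)
    return im,d
def pt(tag,u,v,r=1):
    f=np.load(f"pics/{tag}.npz"); d=f["d"][v-r:v+r+1,u-r:u+r+1]; z=np.median(d[d>0])
    return f["R"].T@(np.linalg.inv(f["K"])@[u,v,1]*z-f["t"])
def onz(tag,u,v,h):
    f=np.load(f"pics/{tag}.npz"); c=-f["R"].T@f["t"]; r=f["R"].T@np.linalg.inv(f["K"])@[u,v,1]
    return c+r*(h-c[2])/r[2]
def tri(*obs):
    A=np.zeros((3,3));b=np.zeros(3)
    for tag,u,v in obs:
        f=np.load(f"pics/{tag}.npz"); c=-f["R"].T@f["t"]; r=f["R"].T@np.linalg.inv(f["K"])@[u,v,1]; r/=np.linalg.norm(r)
        P=np.eye(3)-np.outer(r,r);A+=P;b+=P@c
    return np.linalg.solve(A,b)
def proj(tag,X):
    f=np.load(f"pics/{tag}.npz"); p=f["K"]@(f["R"]@X+f["t"]); return p[:2]/p[2]
E
python3 - <<'E'
from h import *
a,_=grab("top","top0"); b,_=grab("scene","sc0")
im=cv2.imread("pics/top0.png"); cv2.imwrite("pics/top0b.png",cv2.resize(im,(800,600)))
im=cv2.imread("pics/sc0.png"); cv2.imwrite("pics/sc0b.png",cv2.resize(im,(800,600)))
for n in("top","scene"):
    K,R,t=cam(n); print(n,K[0,0],-R.T@t,R[2])
print(optics.camera_params("wrist")["T_tool_cam"])
E
```

```text
top 446.17829338412076 [ 440.79814982 -200.4066162  1060.06661443] [ 0.12013504  0.01153094 -0.99269059]
scene 457.99500533080214 [1115.82275704 -641.33437085  882.92969192] [-0.53763066  0.42316628 -0.72930349]
[[-4.42450030e-05 -9.63264480e-01 -2.68554539e-01  6.91143403e+01]
 [ 9.99999862e-01 -1.83265115e-04  4.92591855e-04 -1.90133767e-01]
 [-5.23712915e-04 -2.68554480e-01  9.63264355e-01 -1.23459731e+02]
 [ 0.00000000e+00  0.00000000e+00  0.00000000e+00  1.00000000e+00]]
```

View pics/top0b.png

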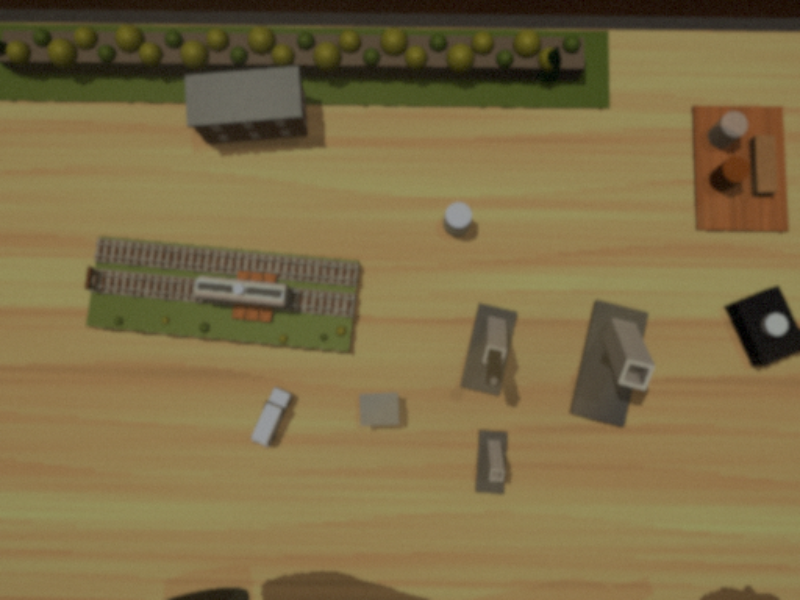

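View pics/sc0b.png

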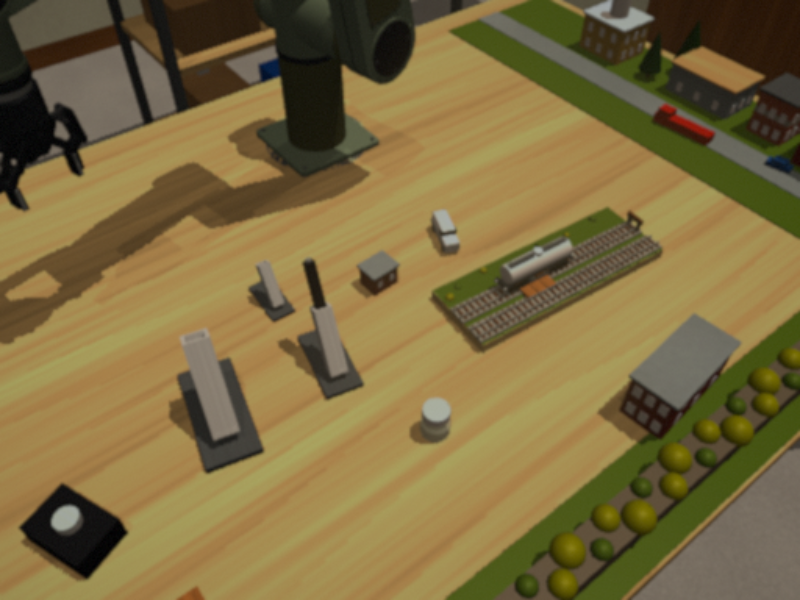

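Top view (800x600): tank wagon at (240,291) on the module's main track, buffer stop at (92,279), so +y is to the left. There are three holders: small empty (491,460), middle with the black probe (490,350), and large empty (613,360). The middle one is the one I need, since it is medium-sized and carries the probe. Hut (380,409), van (272,417) and jar (458,217) are the bystanders.

Run:
```python
from h import *
np.set_printoptions(precision=1,suppress=True)
s=.64
def e(u,v): return int(round(u*s)),int(round(v*s))
print("corners z20",*[onz("top0",u*s,v*s,20) for u,v in[(97,238),(358,262),(353,352),(88,326)]])
print("wagon depth",pt("top0",*e(240,291)),"onz81 ends",onz("top0",194*s,288*s,75),onz("top0",288*s,294*s,75))
print("buffer",onz("top0",92*s,279*s,50),pt("top0",*e(92,279)))
print("plate mid corners z10",*[onz("top0",u*s,v*s,10) for u,v in[(478,304),(517,311),(500,394),(461,387)]])
print("probe end tri",tri(("top0",494*s,380*s),("sc0",310*s,264*s)))
print("sleeve top tri",tri(("top0",494*s,352*s),("sc0",321*s,309*s)))
print("jar",pt("top0",*e(458,215)),"hut",pt("top0",*e(380,409)),"van",pt("top0",*e(272,417)))
K,R,t=cam("wrist"); print(sensors.read_state()["eef_rot"])
```

```text
corners z20 [666. 290.  20.] [ 635.6 -110.1   20. ] [ 499.1 -106.4   20. ] [530.9 293.7  20. ]
wagon depth [579.4  49.5  84.9] onz81 ends [583.5 119.2  75. ] [577.2 -16.1  75. ]
buffer [597.8 278.7  50. ] [600.7 290.1  25.2]
plate mid corners z10 [ 575.9 -293.2   10. ] [ 566.3 -352.2   10. ] [ 441.  -326.9   10. ] [ 450.3 -268.6   10. ]
probe end tri [ 460.1 -297.8  166.8]
sleeve top tri [ 497.9 -306.1  109.8]
jar [ 701.6 -258.6   52.9] hut [ 415.7 -149.4   43.1] van [401.4   7.1  38.2]
[[ 0.9  0.3 -0. ]
 [ 0.3 -0.9  0. ]
 [ 0.  -0.  -1. ]]
```

Run:
```python
from h import *
np.set_printoptions(precision=3,suppress=True)
def down(yaw):
    x=np.array([np.cos(yaw),np.sin(yaw),0]); z=np.array([0,0,-1.]); return np.c_[x,np.cross(z,x),z]
for p,y,tag in [((430,-340,300),-.197,"h1"),((480,-260,300),-.197,"h2"),((540,20,300),-.0775,"w1"),((540,90,300),-.0775,"w2")]:
    ctrl.move_ptp(list(p),down(y)); ctrl.hold(.2); grab("wrist",tag)
s=sensors.read_state(); print(s["t"],s["q"],s["force"])
a=[cv2.imread(f"pics/{k}.png") for k in("h1","h2","w1","w2")]
m=np.vstack([np.hstack(a[:2]),np.hstack(a[2:])]); cv2.imwrite("pics/m1.png",cv2.convertScaleAbs(cv2.resize(m,(800,600),interpolation=cv2.INTER_AREA),alpha=1.6))
```

```text
4.2833 [ 0.005  0.113  1.546 -0.     1.483  1.655] [-0.717  0.165  0.09 ]
```

View pics/m1.png

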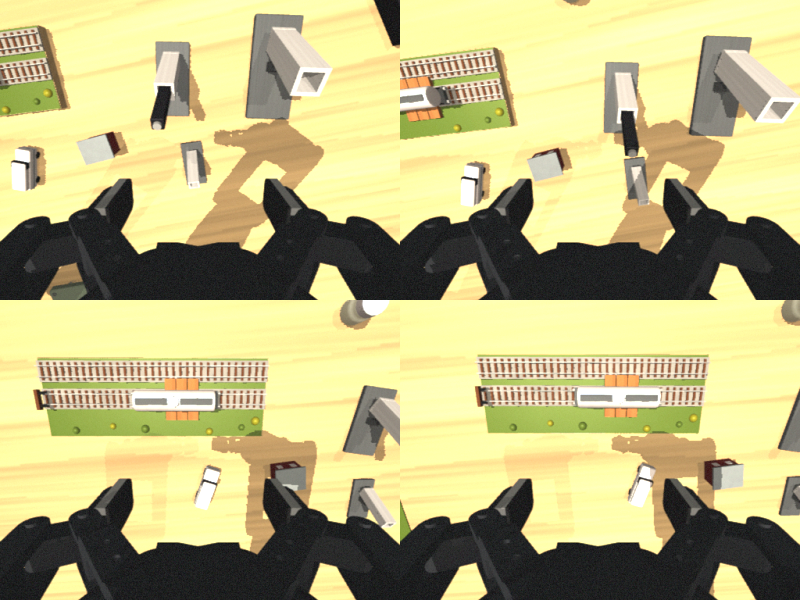

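m1 (four wrist views): in h1 the middle holder with the black handle is at (172,75), the large empty one at (285,65) and the small empty one at (192,160). In w1 the wagon is at (174,400) and the plank tiles at about (182,400). Next are enlarged crops to confirm and measure.

Run:
```python
from h import *
def crop(tag,u,v,w,h,f): 
    im=cv2.imread(f"pics/{tag}.png")[v:v+h,u:u+w]; im=cv2.convertScaleAbs(im,alpha=1.3)
    im=cv2.resize(im,None,fx=f,fy=f,interpolation=cv2.INTER_CUBIC)
    for k in range(0,w,20):
        cv2.putText(im,str(u+k),(k*f,8),0,.3,(0,0,255)); cv2.line(im,(k*f,8),(k*f,14),(0,0,255))
    for k in range(10,h,20):
        cv2.putText(im,str(v+k),(0,k*f+3),0,.3,(0,0,255)); cv2.line(im,(18,k*f),(24,k*f),(0,0,255))
    return im
cv2.imwrite("pics/c1.png",np.hstack([crop("h1",180,40,80,140,4),crop("h2",250,70,80,140,4)]))
cv2.imwrite("pics/c2.png",np.vstack([crop("w1",40,70,260,96,3),crop("w2",90,70,260,96,3)]))
```

```text
(no output)
```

View pics/c1.png

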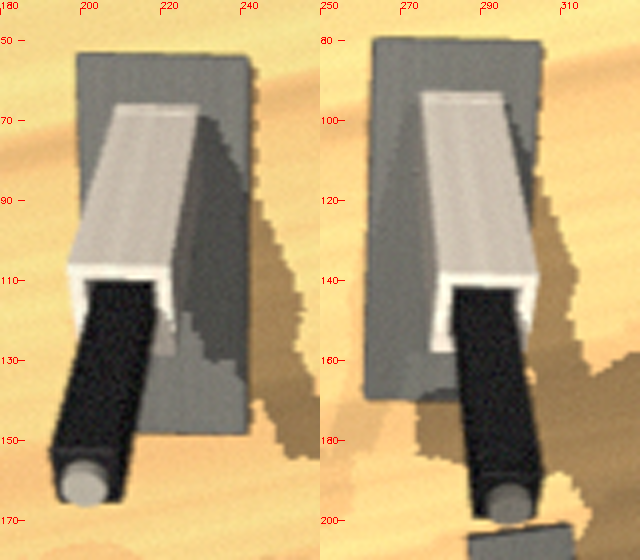

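View pics/c2.png

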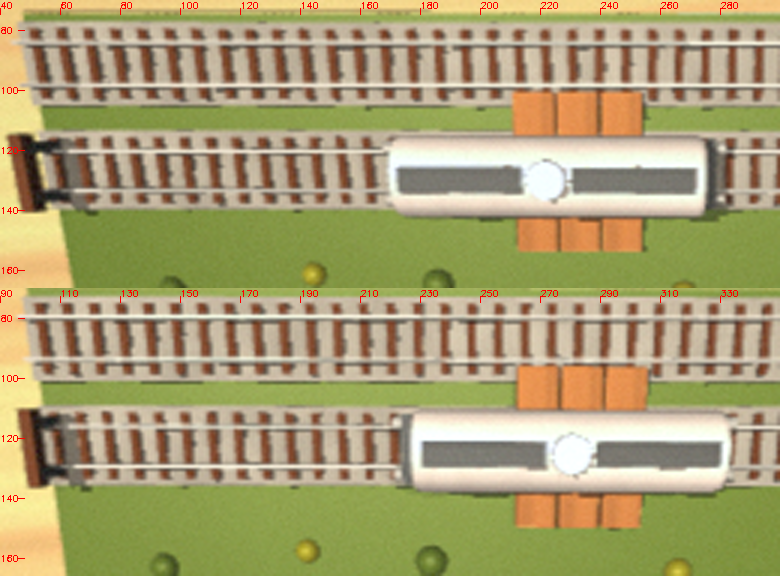

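c1 confirms the middle-sized holder, with the black square handle and grey end knob at h1 (84,483) and h2 (509,503) in crop pixels. c2 shows the filler cap at w1 (545,180) and w2 (573,455), and the plank corners and rails are clear. I'll triangulate from these.

Run:
```python
from h import *
np.set_printoptions(precision=1,suppress=True)
h1=lambda x,y:("h1",180+x/4,40+y/4)
h2=lambda x,y:("h2",250+(x-320)/4,70+y/4)
w1=lambda x,y:("w1",40+x/3,70+y/3)
w2=lambda x,y:("w2",90+x/3,70+(y-288)/3)
E=tri(h1(84,483),h2(509,503)); print("end",E)
mL,mR=tri(h1(70,264),h2(439,272)),tri(h1(173,264),h2(538,273))
bL,bR=tri(h1(115,105),h2(421,93)),tri(h1(198,105),h2(502,93))
print("sleeve",mL,mR,bL,bR)
a=(mL+mR-bL-bR)/2; a/=np.linalg.norm(a); print("axis",np.round(a,3),"lean",np.arccos(a[2]).round(3),"yaw",np.arctan2(-a[1],-a[0]).round(3), "y-edge yaw",np.arctan2(*(mL-mR)[[0,1]]).round(3),np.linalg.norm(mL-mR))
print("plate",tri(h1(78,54),h2(375,38)),tri(h1(248,58),h2(541,42)), [onz(*h1(*p),10) for p in((78,54),(248,58),(248,435))],[onz(*h2(*p),10) for p in((375,38),(541,42),(364,397))])
print("cap",tri(w1(545,180),w2(573,455)))
for P in [((512,91),(516,366)),((643,91),(648,366)),((643,251),(640,528)),((517,251),(515,528))]:
    print("plank",tri(w1(*P[0]),w2(*P[1])),onz(*w1(*P[0]),29),onz(*w2(*P[1]),29))
print("rail mids",[ (onz(*w1(x,152),30)+onz(*w1(x,190),30))/2 for x in(100,380)],[(onz(*w2(x,427),30)+onz(*w2(x,467),30))/2 for x in(100,390)])
print("buffer front", tri(w1(42,160),w2(42,430)), "wagon tank end L",onz(*w1(390,177),64),onz(*w2(412,452),64),"R",onz(*w1(707,177),64),onz(*w2(728,452),64))
```

```text
end [ 460.2 -298.5  174.7]
sleeve [ 509.  -296.1  115.5] [ 503.5 -322.7  115.2] [ 558.2 -306.7   28.2] [ 552.8 -333.4   28.4]
axis [-0.5  0.1  0.9] lean 0.524 yaw -0.214 y-edge yaw 0.204 27.16839358100926
plate [ 579.8 -295.8    7.3] [ 567.  -352.4    7.8] [array([ 579.1, -296.1,   10. ]), array([ 566.5, -352.3,   10. ]), array([ 441.1, -325.7,   10. ])] [array([ 579.7, -295.8,   10. ]), array([ 567. , -352.1,   10. ]), array([ 455.3, -267.8,   10. ])]
cap [584.9  52.9  87.4]
plank [621.7  70.7  24.8] [621.5  70.1  29. ] [621.6  70.9  29. ]
plank [616.9  11.3  26.1] [616.8  11.3  29. ] [616.9  11.8  29. ]
plank [543.7  17.1  25.3] [544.4  17.   29. ] [544.2  17.7  29. ]
plank [549.1  76.5  29.1] [549.2  76.5  29. ] [548.9  76.5  29. ]
rail mids [array([601.5, 263.2,  30. ]), array([591.2, 134.8,  30. ])] [array([601.2, 263.6,  30. ]), array([590.7, 131. ,  30. ])]
buffer front [609.7 287.7  31.1] wagon tank end L [590.  120.5  64. ] [589.6 118.   64. ] R [579.3 -12.6  64. ] [579.1 -14.2  64. ]
```

Checks:
- Sleeve width is 27.2 mm, lean 0.52 rad and yaw about -0.21. The probe end sits at z 175, which puts the tip at z 22, and the sleeve-mouth check agrees within 1 mm.
- The planks come out 75 x 59 mm at z about 27, with the stud at about (583,44) and module yaw -0.080. The rail line agrees.
- The wagon middle is at module y of about +9.

Next I push the wagon home at its tank end, then view the stud.

```bash
cat >> h.py <<'E'
S=np.array([583.2,44.,0]); YAW=-.080
mx=np.array([np.cos(YAW),np.sin(YAW),0]); my=np.array([-np.sin(YAW),np.cos(YAW),0])
def M(x,y,z): return list(S+x*mx+y*my+[0,0,z])
def down(yaw):
    x=np.array([np.cos(yaw),np.sin(yaw),0]); z=np.array([0,0,-1.]); return np.c_[x,np.cross(z,x),z]
E
python3 - <<'E'
from h import *
np.set_printoptions(precision=2,suppress=True)
def st(l):
    s=sensors.read_state(); print(l,round(s["t"],2),"mod y",((np.array(s["eef_pos"])-S)@my).round(1),np.array(s["eef_pos"]),np.array(s["force"]),s["grip_width"])
D=down(YAW)
ctrl.gripper_to(0,20)
ctrl.move_ptp(M(0,-90,110),D); ctrl.move_l(M(0,-90,74),vel=100); ctrl.hold(.2); st("pre")
r=ctrl.move_l(M(0,68,74),vel=75,threshold=15); st(("fast",r))
r=ctrl.move_l(M(0,105,74),vel=20,threshold=6); st(("slow",r))
ctrl.hold(.2); st("held")
E
```

```text
pre 6.7 mod y -90.0 [576.8 -45.8  75. ] [0.38 0.93 0.31] 0.09713956928447297
('fast', False) 8.96 mod y 67.9 [588.46 111.71  73.95] [-0.57 -0.84 -0.65] -0.33791323622756164
('slow', True) 10.0 mod y 86.3 [589.78 130.09  73.6 ] [ 0.56 -1.55  1.21] -0.2612873648945849
held 10.2 mod y 86.2 [588.71 130.05  72.67] [ 0.26 -0.56 -0.03] -0.0243546271747182
```

Run:
```python
from h import *
np.set_printoptions(precision=2,suppress=True)
def st(l):
    s=sensors.read_state(); print(l,round(s["t"],2),"mod y",((np.array(s["eef_pos"])-S)@my).round(1),np.array(s["eef_pos"]),np.array(s["force"]),s["grip_width"])
r=ctrl.move_l(M(0,100,74),vel=20,threshold=12); st(("again",r))
ctrl.move_l(M(0,70,74),vel=100); ctrl.move_l(M(0,70,130),vel=150)
ctrl.gripper_to(85)
for y,t in((20,"s1"),(-40,"s2")):
    ctrl.move_ptp(M(-25,y,230),down(YAW)); ctrl.hold(.25); grab("wrist",t); st(t)
a=cv2.imread("pics/s1.png"); b=cv2.imread("pics/s2.png")
cv2.imwrite("pics/m2.png",cv2.convertScaleAbs(cv2.resize(np.vstack([a[:300],b[:300]]),None,fx=1.0,fy=1.0),alpha=1.4))
print(proj("s1",np.array(M(0,0,34))),proj("s2",np.array(M(0,0,34))))
```

```text
('again', True) 10.56 mod y 86.3 [588.3  130.13  72.21] [-0.04 -2.32  1.05] -0.04845807068744866
s1 13.02 mod y 20.4 [559.19  66.38 228.34] [0.   0.43 0.38] 85.0464636774509
s2 13.67 mod y -39.1 [555.06   7.03 229.84] [0.45 0.54 0.43] 84.95226585398711
[271.56 145.38] [219.47 146.32]
```

View pics/m2.png

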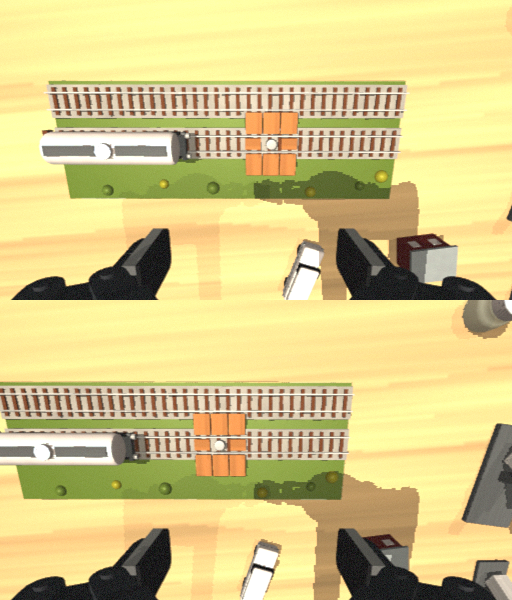

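m2: the wagon now stands at the far left against the buffer stop, with its cap at s1 (103,151). The stud is uncovered as a light disc in the planks at s1 (271,144) and s2 (220,145), within 1 px of prediction.

Run:
```python
from h import *
np.set_printoptions(precision=2,suppress=True)
o=[]
for t,u,v in(("s1",271,144),("s2",220,145)):
    im=np.load(f"pics/{t}.npz")["im"].astype(int)[v-8:v+9,u-8:u+9]
    m=((im[...,2]>.75*im[...,0])&(im[...,0]>110)).astype(np.uint8)
    n,l,s,c=cv2.connectedComponentsWithStats(m); k=l[8,8]; print(s[k],c[k]); o.append((t,u-8+c[k][0],v-8+c[k][1]))
X=tri(*o); print(o,"tri",X,[onz(*q,34) for q in o])
c=tri(("s1",103.5,151),("s2",42.5,152)); print("cap",c,"mod y",((c-S)@my),[(onz(t,u,v,86)-S)@my for t,u,v in(("s1",103.5,151),("s2",42.5,152))])
# grasp feasibility
zy=-.21; ln=.5; xh=np.array([np.cos(zy),np.sin(zy),0]); zp=-np.sin(ln)*xh+[0,0,np.cos(ln)]
E=np.array([460.2,-298.5,174.7]); tip=E-174*zp; g=tip+135*zp
yp=np.array([-np.sin(zy),np.cos(zy),0]); 
for sg in(1,-1):
    R=np.c_[np.cross(sg*yp,-zp),sg*yp,-zp]
    print(sg,tip,g,[ctrl.solve_ik(list(g+d*zp),R) for d in(0,60,110)],[ctrl.solve_ik(M(0,0,h),down(y)) for h in(168,230) for y in(YAW,YAW+np.pi)])
```

```text
[  0   0  17  17 225] [6.92 8.  ]
[  0   0  17  17 213] [6.56 7.96]
[('s1', np.float64(269.92), np.float64(144.00444444444446)), ('s2', np.float64(218.55868544600938), np.float64(144.96244131455398))] tri [584.23  45.51  29.12] [array([584.9 ,  45.75,  34.  ]), array([584.82,  44.86,  34.  ])]
cap [598.01 206.14  87.46] mod y 162.8022134965631 [np.float64(163.579922721209), np.float64(163.9228107859518)]
1 [ 541.79 -315.89   22.  ] [ 478.49 -302.4   140.47] [array([-0.88,  0.1 ,  2.01,  0.48,  0.69, -2.56]), array([-0.92, -0.05,  2.02,  0.44,  0.82, -2.53]), array([-0.96, -0.16,  2.02,  0.42,  0.94, -2.51])] [array([-0.07,  0.3 ,  1.6 , -0.  ,  1.24,  1.58]), array([-0.07,  0.3 ,  1.6 , -0.  ,  1.24, -1.56]), array([-0.07,  0.24,  1.54, -0.  ,  1.36,  1.58]), array([-0.07,  0.24,  1.54, -0.  ,  1.36, -1.56])]
-1 [ 541.79 -315.89   22.  ] [ 478.49 -302.4   140.47] [array([-0.88,  0.1 ,  2.01,  0.48,  0.69,  0.58]), array([-0.92, -0.05,  2.02,  0.44,  0.82,  0.61]), array([-0.96, -0.16,  2.02,  0.42,  0.94,  0.63])] [array([-0.07,  0.3 ,  1.6 , -0.  ,  1.24,  1.58]), array([-0.07,  0.3 ,  1.6 , -0.  ,  1.24, -1.56]), array([-0.07,  0.24,  1.54, -0.  ,  1.36,  1.58]), array([-0.07,  0.24,  1.54, -0.  ,  1.36, -1.56])]
```

Run:
```python
from h import *
o=[]
for t,u,v in(("s1",241,114),("s2",190,115)):
    im=cv2.imread(f"pics/{t}.png")[v:v+60,u:u+60]; im=cv2.resize(im,None,fx=6,fy=6,interpolation=cv2.INTER_CUBIC)
    for k in range(0,60,10): cv2.line(im,(k*6,0),(k*6,6),(0,0,255)); cv2.line(im,(0,k*6),(6,k*6),(0,0,255)); cv2.putText(im,str(u+k),(k*6,16),0,.35,(0,0,0)); cv2.putText(im,str(v+k),(8,k*6+4),0,.35,(0,0,0))
    o.append(im)
cv2.imwrite("pics/c3.png",np.hstack(o))
```

```text
(no output)
```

View pics/c3.png

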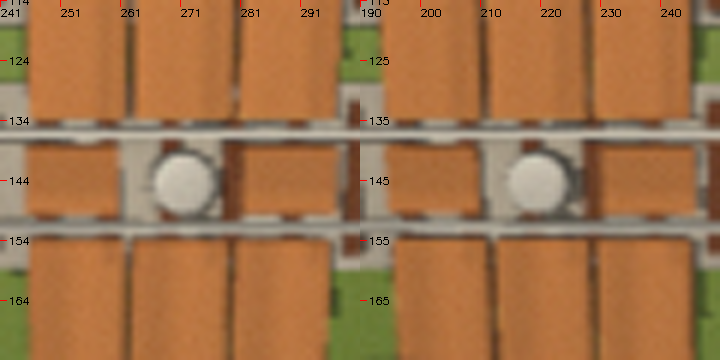

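The stud centre is at s1 (271.2,144.1) and s2 (219.2,145.0), about 1.3 mm further in x than S. Next I grasp and draw out the probe.

```bash
cat >> h.py <<'E'
ln=.5; zy=-.21; xh=np.array([np.cos(zy),np.sin(zy),0]); zp=-np.sin(ln)*xh+[0,0,np.cos(ln)]
yp=np.array([-np.sin(zy),np.cos(zy),0]); RG=np.c_[np.cross(-yp,-zp),-yp,-zp]
G=np.array([460.2,-298.5,174.7])-39*zp
def st(l):
    s=sensors.read_state(); print(l,round(s["t"],2),np.array(s["eef_pos"]).round(1),np.array(s["force"]).round(2),round(s["grip_width"],1),round(s["grasp_force"],1),flush=True)
E
python3 - <<'E'
from h import *
o=[("s1",271.2,144.1),("s2",219.2,145.)]
print("stud",tri(*o),[onz(*q,34) for q in o])
ctrl.move_l(M(-25,-40,280),vel=250)
ctrl.gripper_to(60)
ctrl.move_ptp(list(G+75*zp),RG); st("above")
r=ctrl.move_l(list(G),vel=100,threshold=15); ctrl.hold(.3); st(("at",r))
s=sensors.read_state(); d=G-np.array(s["eef_pos"]); print("err",d.round(1),"along z",(d@zp).round(1))
if not r: ctrl.gripper_to(0,40); ctrl.hold(.2); st("closed"); grab("wrist","g1"); grab("scene","g1s")
E
```

```text
stud [584.57779145  44.26162446  33.06226475] [array([584.68063079,  44.31424181,  34.        ]), array([584.71868197,  44.13616184,  34.        ])]
above 15.64 [ 443.9 -294.8  206.9] [ 0.32 -0.4  -0.04] 60.0 0.0
('at', False) 16.84 [ 478.5 -302.7  141.1] [-0.34  0.36 -0.1 ] 60.3 0.0
err [-0.1  0.3 -0.6] along z -0.5
closed 17.51 [ 478.5 -302.4  140.5] [-0.93  0.41  0.36] 15.7 41.0
```

The stud height triangulates to 33 mm (34 expected). The grip closed at 15.7 mm on the 16 mm handle, so I draw it out.

Run:
```python
from h import *
T=np.array([584.7,44.3,0])
r=ctrl.move_l(list(G+40*zp),vel=60,threshold=25); st(("out1",r))
if not r:
    r=ctrl.move_l(list(G+125*zp),vel=110,threshold=25); st(("out2",r))
    ctrl.move_ptp([470,-220,300],down(-.14)); st("up")
    ctrl.move_ptp(list(T+[0,0,34+135+35]),down(YAW)); ctrl.hold(.4); st("hover")
    grab("scene","v1"); grab("top","v2"); grab("wrist","v3")
    X=T+[0,0,34]; print([proj(t,X) for t in("v1","v2","v3")])
    o=[]
    for t in("v1","v2","v3"):
        u,v=proj(t,X+[0,0,20]).astype(int); im=cv2.imread(f"pics/{t}.png")
        u0,v0=min(max(u-33,0),446),min(max(v-50,0),284); print(t,u0,v0); im=im[v0:v0+100,u0:u0+66]; im=cv2.resize(cv2.convertScaleAbs(im,alpha=1.5),None,fx=4,fy=4,interpolation=cv2.INTER_CUBIC)
        o.append(im)
    cv2.imwrite("pics/c4.png",np.hstack(o))
```

```text
('out1', False) 18.43 [ 459.7 -298.4  175.6] [ 0.5  -0.13 -0.16] 15.3 40.8
('out2', False) 19.35 [ 419.6 -289.5  249.3] [ 0.45 -0.63 -1.07] 15.4 40.7
up 19.9 [ 470.9 -219.1  298.9] [-0.32 -0.12 -1.47] 15.3 40.8
hover 21.46 [584.8  43.7 204.3] [-0.03 -0.52 -0.88] 15.6 40.8
[array([338.47432435, 176.07094639]), array([161.77365348, 186.9758933 ]), array([253.4154847 , 173.06767094])]
v1 306 120
v2 126 135
v3 220 127
```

View pics/c4.png

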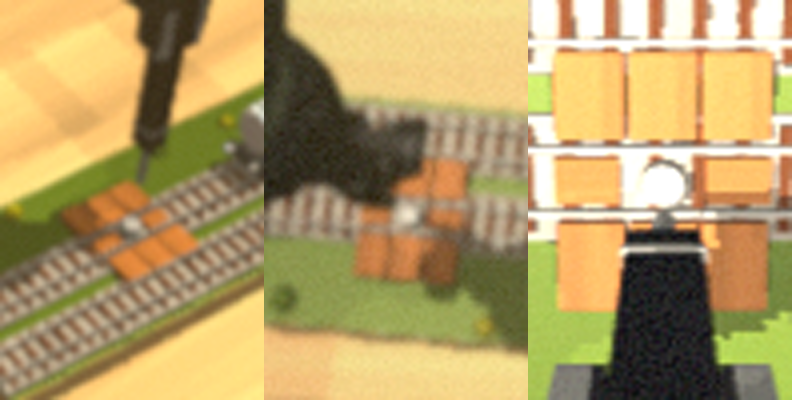

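c4 shows the probe held over the stud. The tip is at scene crop (143,183) and wrist crop (134,213), with the stud below it at (132,225) and (134,185). I'll check tip position and uprightness by projection.

Run:
```python
from h import *
np.set_printoptions(precision=1,suppress=True)
tip=tri(("v1",306+143/4,120+183/4),("v3",220+134/4,127+213/4)); print("tip",tip)
P=np.array([584.8,43.7,204.3])
for d in(135,100,60): print(d,proj("v1",P-[0,0,d]),proj("v3",P-[0,0,d]), "crop",(proj("v1",P-[0,0,d])-[306,120])*4,(proj("v3",P-[0,0,d])-[220,127])*4)
print("stud crop",(proj("v1",np.array([584.7,44.3,34]))-[306,120])*4)
print(np.array(sensors.read_state()["eef_rot"]).round(3))
```

```text
tip [587.9  44.3  74.3]
135 [340.2 166.5] [254.1 181.4] crop [136.8 185.9] [136.3 217.5]
100 [342.1 156.4] [254.2 192.2] crop [144.6 145.6] [136.9 260.7]
60 [344.5 144.3] [254.5 209.1] crop [153.9  97.3] [137.9 328.3]
stud crop [129.9 224.3]
[[ 1.  -0.1  0. ]
 [-0.1 -1.   0. ]
 [ 0.  -0.  -1. ]]
```

Tip is within about 2-3 mm of the stud axis and the probe is upright within about 1.5°. I apply a -1.5 mm correction in x and press with averaged force readings.

```bash
cat >> h.py <<'E'
T=np.array([583.2,44.6,0])
def avg(n=15):
    a=[]
    for _ in range(n):
        ctrl.hold(.02); s=sensors.read_state(); a.append(np.r_[s["force"],s["eef_pos"]])
    return np.mean(a,0),s["t"]
E
python3 - <<'E'
from h import *
ctrl.move_l(list(T+[0,0,177]),vel=60); ctrl.hold(.3)
b,t=avg(30); print("base",b.round(2),t)
z=177.
while z>158:
    z-=1; 
    if ctrl.move_l(list(T+[0,0,z]),vel=20,threshold=6): print("thr")
    a,t=avg(); F=a[2]-b[2]; print(z,a[5].round(2),"dF",(a-b)[:3].round(2),round(t,2),flush=True)
    if F>1.0: break
E
```

```text
base [-5.0000e-02 -4.0000e-02 -9.3000e-01  5.8327e+02  4.4590e+01  1.7715e+02] 23.0083
176.0 175.96 dF [ 0.11 -0.02  0.11] 23.51
175.0 174.97 dF [-0.05  0.05 -0.09] 24.01
174.0 173.97 dF [ 0.05 -0.09  0.02] 24.51
173.0 172.97 dF [ 0.29  0.13 -0.  ] 25.01
172.0 171.96 dF [ 0.08 -0.06  0.1 ] 25.51
171.0 170.98 dF [-0.12 -0.04  0.02] 26.01
170.0 169.97 dF [-0.13 -0.   -0.16] 26.51
169.0 168.97 dF [0.14 0.45 0.17] 27.01
168.0 167.97 dF [0.13 0.06 0.11] 27.51
167.0 166.97 dF [0.03 0.09 0.21] 28.01
166.0 166.09 dF [0.35 0.05 0.49] 28.51
165.0 165.08 dF [ 0.23 -0.04  0.89] 29.01
164.0 164.08 dF [ 0.27 -0.03  1.2 ] 29.51
```

The spring slope is as expected (about 0.4 N/mm, contact at z of about 166.2). Next I press to about 162.1.

Run:
```python
from h import *
for z in(163,162.1):
    ctrl.move_l(list(T+[0,0,z]),vel=20,threshold=6); a,t=avg(30); print(z,a[5].round(2),"Fz",(a[2]+.93).round(2),a[:2].round(2),round(t,2))
grab("wrist","p1"); grab("scene","p2"); st("end")
X=T+[1.5,0,34]; o=[]
for t in("p1","p2"):
    u,v=proj(t,X).astype(int); u0,v0=max(u-50,0),max(v-50,0)
    o.append(cv2.resize(cv2.convertScaleAbs(cv2.imread(f"pics/{t}.png")[v0:v0+100,u0:u0+100],alpha=1.2),(400,400),interpolation=cv2.INTER_CUBIC))
cv2.imwrite("pics/c5.png",np.hstack(o))
```

```text
163 163.06 Fz 1.56 [ 0.16 -0.03] 30.26
162.1 162.15 Fz 2.18 [ 0.33 -0.03] 31.01
end 31.11 [583.3  44.6 162.1] [ 0.68 -0.49  0.95] 15.4 40.9
```

View pics/c5.png

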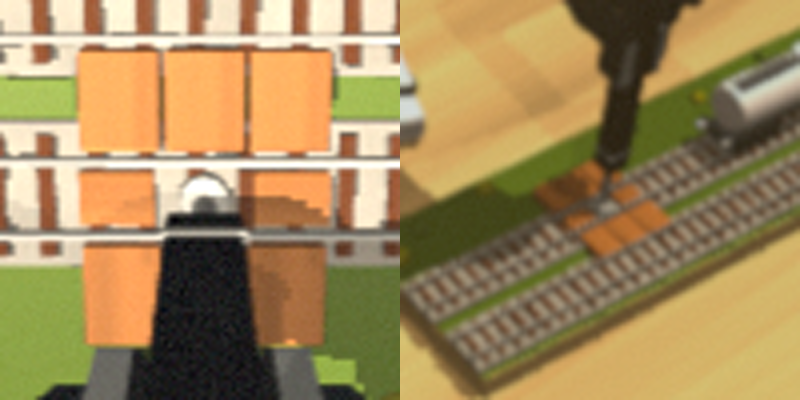

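c5: the tip stands on the stud disc at (207,200), the probe is upright, and the wagon is still at the far end. The force is about 2.1 N, so the stud is roughly half way down; I hand in.

Run:
```python
from h import *
ctrl.hold(.3); st("f"); print(ctrl.finish_job())
```

```text
f 31.41 [583.2  44.6 162.1] [ 0.75 -0.16  0.24] 15.5 40.9
the job is handed in; nothing more can be done
None
```

I pushed the wagon up against the buffer stop and handed the job in at 31.4 s, with the probe held upright on the stud and pressed about half way down (about 4 mm at 2.1–2.2 N); the van, jar and hut were never touched.

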